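# Chock a pillar candle on the drip board

### The arm

A 6-joint arm with a two-finger parallel gripper is mounted at the origin on the work surface. World frame = base frame: x ahead of the robot, y to its left, z up, the work surface at z = 0. Lengths are in m, angles in rad, forces in N, time in s.
With the tool pointing down it reaches from about 0.3 to 0.775 m from the base axis. Payload 14.6 kg.
Tool frame: the origin (TCP) lies at the very end of the fingers, on their centre line; the grasp point (between the pads) lies 19 mm behind it; y points along the fingers, x is the direction in which the jaws open and shut, and the axes are right-handed (so a half turn about y gives the same grasp; the last joint's range is limited). The gripper opens to 94 mm and grips with 3 to 60 N. Pads are 16 mm wide; open, the fingers measure 119 mm over their backs; the gripper's body (75 mm by 177 mm) begins 78 mm behind the grasp point.
Start: joints at [-1.335, 0.3, 1.521, -0, 1.321, -0.067], TCP at [0.164, -0.525, 0.205] pointing down, gripper open.
Joint ranges: [-3.03, 3.03], [-0.79, 2.21], [0.23, 2.52], [-1.04, 4.18], [0, 3.07], [-2.55, 2.55]. Speed limits (rad/s): [2.22, 2.22, 2.57, 3.14, 3.14, 3.14].

### API

Orientations are given as [roll, pitch, yaw] about the fixed x, y, z axes, in that order (R = Rz(yaw) Ry(pitch) Rx(roll)).
In Python, from station import get_obs, cams, hand_in gives the robot as it stands. The module is installed in compiled form; this text tells all that it offers.
- The arm moves only by the tool step_arm, never from a script. Its argument "plan" is a list of rows, each an object with "grip": the closure, from -1 (fully open) to 1 (shut), so that 0 is half open; "slide": the shift along the tool's x, y, z in m, a list of three; "spin": the turn about the tool's y in degrees. A call has 1 to 20 rows; each row shifts and turns the commanded pose from where the row before left it, along the tool's axes as they then stand; what a row does not reach is not made up. A row lasts 1/12 s, in which the tool goes at most 41.7 mm and 7.16 degrees, less where a joint would pass 70% of its speed; a pose out of reach is approached as far as the arm can. A call is refused whole if a number of a shift passes 0.0417 or a number of a turn 7.16, either way. A call with a gripper value outside its range is refused whole. The fingers move at their own pace and stop on an object; "force" is the grip in N (left out, the last holds). Time passes only in rows, so rows that do not move let the fingers close. It gives the time, the measured TCP pose, the force and the opening at its end, in the units of the state.
- get_obs(): the state, without advancing time (a new reading comes with each control period).
- cams.camera(name): name is "scene" or "top" or "wrist"; returns the picture (480x640x3 uint8, blue, green, red); there is no depth.
- cams.calibration(name): a dict with "K" (3x3 intrinsics, pixels), "T" (4x4, takes a point from camera to world coordinates). Camera axes: x right, y up, looking along -z (the intrinsics and any distortion apply to the point x, -y, -z); pixel columns grow to the right and rows downward; lengths in m; the calibration is good to about 2 mm. A picture is of the moment at which its call begins: read the wrist's pose just before it. calibration takes no time and is no camera call; for the wrist camera it gives the pose at the moment of the call.
- hand_in(): hands the job in, once; it reports no verdict.
The state is a dict: "time_s": time; "qpos": joint angles; "joint_vel": joint speeds; "tau": joint torques, N m; "ee_pos": TCP position; "eef_rot": TCP orientation; "force": force on the tool from outside, world axes, zero at the start; "moment": the same for the moment, N m; "grip_width": finger opening in m.
Only numpy, scipy, OpenCV 4.12 (cv2) and the standard library are available. Lean on these libraries where they do the work, as an engineer would, in place of code of your own. Each camera call takes 0.05 s, during which the arm holds its last target.

### The job

The thick candle on the sloping drip board is held only by the two pins of the retractable stop. Slide the wooden wedge chock up the board, toe first, between the pins and against the middle of the candle's low side, rolling the candle uphill with it until it bears firmly on the upper fence but is not jacked up off the board; then let go of the chock and press the stop's pad fully down, so that the chock alone keeps the candle from rolling. Move the candle with the chock only, do not touch it with the gripper or press hard enough to mark the wax, and leave everything else where it is.

Things in the scene. Friction and masses are not known exactly. Their poses are not given: they have to be found in the camera images.
- tray: Fixed sloping drip board: aluminium plate 320 x 280 mm on blue legs, no rim at its low edge. Origin on the table under the plate's middle; x points horizontally uphill, y along the level direction, z up. The top rises 0.12 rad (6.9 degrees) towards +x and is 80 mm above the table over the origin.
- candle: Thick pillar candle, pale wax, cylinder 72 mm diameter, 200 mm long, about 0.75 kg, lying across the slope, free to roll. Origin at its middle, y along its axis (x and z turn as it rolls). Over 20 N from the chock marks the wax; pushing the chock with 6 to 10 N is a firm press. No gripper contact. Driven on after the fence is reached, the chock lifts it off the board.
- chock: Loose wooden wedge, 0.2 kg, 90 mm long, 44 wide (y), 50 high. Origin at the centre of its underside, z up. Toe (thin edge) at x = +45 mm; its face rises at 50 degrees to the top edge at x = +3; from there to the back (x = -45) a plain block with parallel sides, y = -22 and +22, to grasp; it balances at x = -12. Touching the candle on the board, its toe is 17 mm short of the candle's axis.
- fence: Upper fence: brackets fixed to the board, origin on its top, 115 mm up the slope from above the tray's origin, axes along the slope. They carry a rigid steel bar (14 mm thick, 46 high, as wide as the board), clamped up to 16 mm either way from the origin: its place is not measured. The candle must roll 44 to 76 mm uphill to touch it, then the force rises steeply.
- stop_pad (a point): Centre of the top of the stop's push pad, a dark steel plate 45 x 40 mm beside the board's +y edge; z square to the board. Pad and pins are one piece: two dark steel pins, 14 mm diameter, stand 24 mm out of the board, 80 mm to either side of its middle line (146 mm free between them), 29 mm downhill of the tray's origin; they hold the candle at the start.
- stop (a joint): Travel of the stop (pins and pad), pushed down square to the board by its pad: 0 = up, 0.026 m = fully down, pins below the board's surface. About 3 N moves it; it stays where it is left; its end is rigid.
- offcut: Bystander: plain wooden block 85 x 44 x 40 mm without a slanted face; origin at the centre of its underside. It and the chock lie on the robot's right, in either order.
- tin: Bystander: bare metal can, 70 mm diameter, 100 mm high.
- rack: Bystander: dark wooden block 80 x 160 mm with ten thin candles, 150 mm high in all.
- mug: Bystander: white mug, 76 mm diameter, 85 mm high.
- jar: Bystander: amber jar, 60 mm diameter, 60 mm high.
Not all that is in view belongs to the job. Leave any green look-alike of the chock alone.

How it is judged:
By the outcome, as a careful person would: the job done as asked, in the order asked, and still so for the second after the job is handed in, with the robot touching nothing.
It also fails if it takes over 72 s, if anything falls off the work surface, if the arm or the gripper's body presses on something with over 40 N, if the wrist force passes 120 N, or if a joint passes its speed limit or range.

## Working session

There is one attempt and no reset: what is moved stays moved. The work goes in short steps, Python scripts to look and compute and a tool call to move; the robot and the scene stay as the last step left them, time stands still between calls to the robot, and variables do not carry over. Pictures are saved under pics/ and viewed, and the job is handed in when it is done.

Besides the shell and the picture viewer there is one more tool, called after "Emit:" in YAML: its name, and indented under it one key for each argument. step_arm: Moves the arm, as the interface text tells. Its arguments: {"type":"object","properties":{"plan":{"type":"array","items":{"type":"object","properties":{"grip":{"type":"number"},"slide":{"type":"array","items":{"type":"number"}},"spin":{"type":"number"}}}},"force":{"type":"number"}},"required":["plan"]}

```bash
mkdir -p pics; python3 - <<'E'
from station import get_obs, cams
import cv2
o=get_obs()
for k,v in o.items(): print(k,v)
for n in ["scene","top","wrist"]:
    c=cams.calibration(n); print(n,{k:(v.tolist() if hasattr(v,'tolist') else v) for k,v in c.items()})
    cv2.imwrite(f"pics/{n}0.png",cams.camera(n))
E
```

```text
time_s 0.0
qpos [-1.33460841e+00  3.00471883e-01  1.52155943e+00  5.51330770e-05
  1.32071549e+00 -6.65816997e-02]
joint_vel [-0.00049241  0.00038652 -0.00101488 -0.0001284  -0.0002918   0.00024596]
tau [-5.28860164e-04 -5.31805301e+01 -3.52739847e+01  7.08260620e-02
  2.43462611e-02 -1.16759529e-04]
ee_pos [ 0.16395104 -0.52472573  0.20489506]
eef_rot [-1.57066625e+00  1.14804176e-03 -1.26804031e+00]
force [ 0.12575554 -0.18235973  0.31325811]
moment [0.03286    0.02873988 0.0300958 ]
grip_width 0.09389691207228175
scene {'K': [[451.46988661847206, 0.0, 315.3780484496759], [0.0, 451.46988661847206, 240.1261597460563], [0.0, 0.0, 1.0]], 'T': [[0.6786066880489963, -0.5660328684492413, 0.46808092758656195, 1.0996762049983586], [0.734334929240036, 0.5092538406688542, -0.44879030455442426, -0.5513876999461319], [0.01565805330185299, 0.6482802770400665, 0.7612407685927303, 0.9826957959135882], [0.0, 0.0, 0.0, 1.0]]}
top {'K': [[481.1546214421523, 0.0, 321.69461130206696], [0.0, 481.1546214421523, 238.1112661737911], [0.0, 0.0, 1.0]], 'T': [[-0.0174659596893219, 0.9873371726403063, -0.15767132832185274, 0.3912203606552488], [-0.99981890378111, -0.016055130999656123, 0.010217260421655315, -0.017088505105221946], [0.007556447185749733, 0.15782122889912623, 0.9874387878824182, 1.2109121787359116], [0.0, 0.0, 0.0, 1.0]]}
wrist {'K': [[348.42385811381655, 0.0, 319.0949033545701], [0.0, 348.42385811381655, 233.99910742620858], [0.0, 0.0, 1.0]], 'T': [[0.2980450064859296, 0.9243814622610084, 0.2380926003407108, 0.23417348403795601], [-0.9545517652367118, 0.2887080198145664, 0.0740176112707561, -0.5033071581174047], [-0.000318735437339185, -0.24933229137629004, 0.9684179401915111, 0.38440532401201555], [0.0, 0.0, 0.0, 1.0]]}
```

View pics/scene0.png

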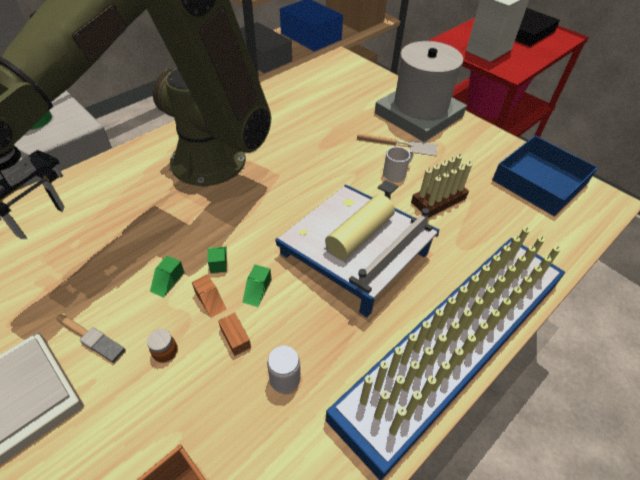

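View pics/top0.png

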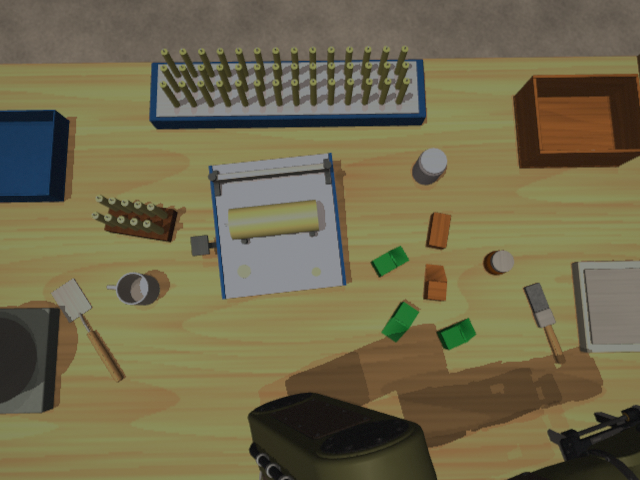

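View pics/wrist0.png

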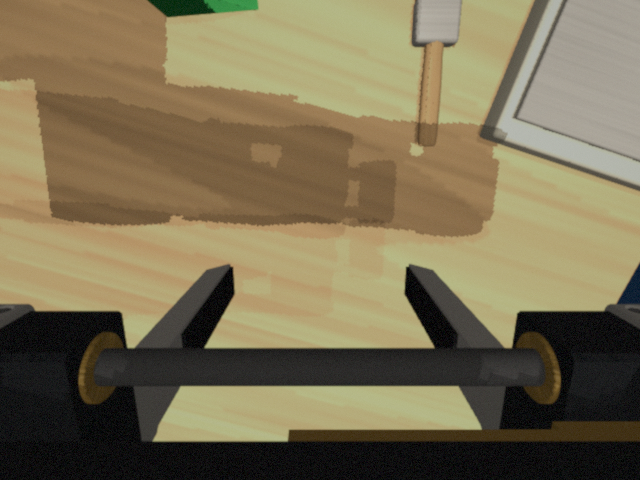

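The scene view shows the board with the candle at (360,228). The top view shows two brown blocks at (438,230) and (436,282), and green look-alikes at (390,261), (401,320) and (458,333). I'll crop in close on the brown pair.

```bash
python3 - <<'E'
import cv2,numpy as np
t=cv2.imread('pics/top0.png');s=cv2.imread('pics/scene0.png')
a=cv2.resize(t[195:315,370:490],(400,400),interpolation=cv2.INTER_CUBIC)
b=cv2.resize(s[260:370,170:280],(400,400),interpolation=cv2.INTER_CUBIC)
cv2.imwrite('pics/crop1.png',np.hstack([a,b]))
a=cv2.resize(t[145:305,185:355],(640,600),interpolation=cv2.INTER_CUBIC)
cv2.imwrite('pics/crop2.png',a)
E
```

```text
(no output)
```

View pics/crop1.png

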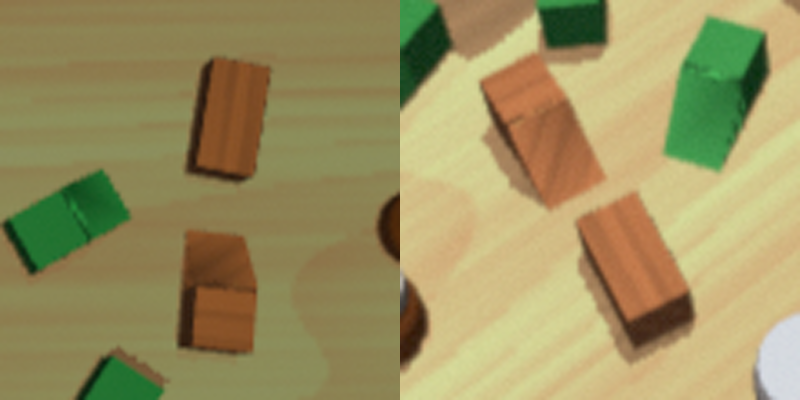

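View pics/crop2.png

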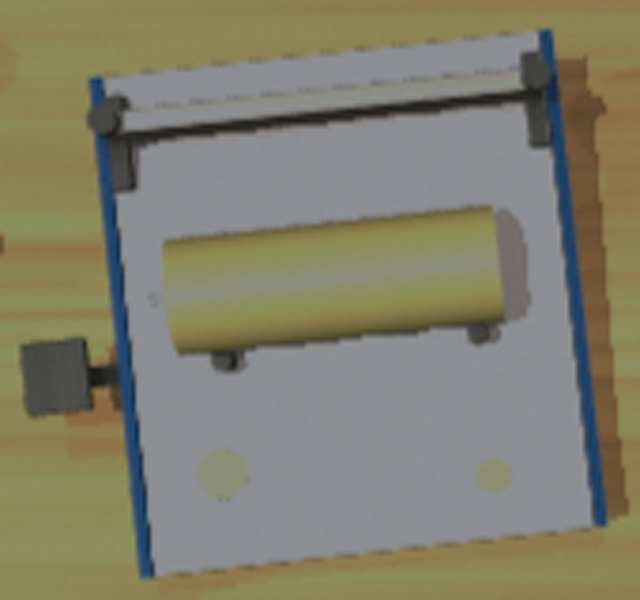

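Choice: the brown block at top (436,282) is the chock. It has a slanted face with the toe pointing up in the picture, i.e. +x. The brown block at (438,230) has a plain top, so it is the offcut, and the green ones are decoys. Next I measure the board, candle, pad and chock.

```bash
cat > h.py <<'E'
import numpy as np,cv2
from station import get_obs,cams
from scipy.optimize import least_squares
def ray(c,uv):
    K,T=np.array(c['K']),np.array(c['T'])
    d=np.array([(uv[0]-K[0,2])/K[0,0],-(uv[1]-K[1,2])/K[1,1],-1.])
    return T[:3,3],T[:3,:3]@d
def onz(c,uv,z):
    o,d=ray(c,uv); return o+d*(z-o[2])/d[2]
def proj(c,P):
    K,T=np.array(c['K']),np.array(c['T'])
    p=(np.atleast_2d(P)-T[:3,3])@T[:3,:3]
    return np.c_[K[0,0]*p[:,0]/-p[:,2]+K[0,2],K[1,1]*-p[:,1]/-p[:,2]+K[1,2]]
def tri(c1,u1,c2,u2):
    o1,d1=ray(c1,u1);o2,d2=ray(c2,u2)
    s=np.linalg.lstsq(np.c_[d1,-d2],o2-o1,rcond=None)[0]
    a=o1+d1*s[0];b=o2+d2*s[1]; return (a+b)/2,np.linalg.norm(a-b)
E
python3 - <<'E'
from h import *
s=cv2.imread('pics/scene0.png')
a=cv2.resize(s[180:320,270:445],(800,640),interpolation=cv2.INTER_CUBIC)
cv2.imwrite('pics/crop3.png',a)
t=cv2.imread('pics/top0.png');h=cv2.cvtColor(t,cv2.COLOR_BGR2HSV)
def big(m,roi):
    z=np.zeros_like(m);x0,y0,x1,y1=roi;z[y0:y1,x0:x1]=m[y0:y1,x0:x1]
    cs=cv2.findContours(z,cv2.RETR_EXTERNAL,cv2.CHAIN_APPROX_NONE)[0]
    return max(cs,key=cv2.contourArea)
for n,lo,hi,roi in [('plate',(0,0,60),(180,45,255),(205,150,350,305)),('pad',(0,0,0),(180,80,110),(186,230,213,260)),('chock',(0,120,20),(18,255,255),(420,260,455,305)),('offcut',(0,120,20),(18,255,255),(425,208,455,252))]:
    c=big(cv2.inRange(h,lo,hi),roi)
    if n=='plate': c=cv2.convexHull(c)
    r=cv2.minAreaRect(c);print(n,cv2.contourArea(c),r,cv2.boxPoints(r).round(1).tolist())
    for e in (2,4):
        ap=cv2.approxPolyDP(c,e,True); print(ap[:,0].tolist())
print(t[245,195:212].tolist(), h[282,436],h[230,438])
E
```

```text
plate 13751.0 ((279.3780517578125, 233.90243530273438), (116.06352996826172, 121.36425018310547), 83.6598129272461) [[212.6999969482422, 182.89999389648438], [333.29998779296875, 169.5], [346.1000061035156, 284.8999938964844], [225.5, 298.29998779296875]]
[[329, 172], [346, 284], [226, 298], [214, 184]]
[[329, 172], [346, 284], [226, 298], [214, 184]]
pad 320.5 ((201.35975646972656, 244.73779296875), (19.215087890625, 21.534149169921875), 83.6598129272461) [[189.60000610351562, 236.39999389648438], [211.0, 234.0], [213.10000610351562, 253.10000610351562], [191.6999969482422, 255.5]]
[[206, 235], [190, 237], [192, 255], [208, 253], [212, 243], [207, 242]]
[[206, 235], [190, 237], [192, 255], [208, 253], [212, 243]]
chock 715.0 ((434.9556579589844, 282.0198059082031), (22.761104583740234, 35.748836517333984), 2.4895527362823486) [[422.79998779296875, 299.3999938964844], [424.3999938964844, 263.70001220703125], [447.1000061035156, 264.70001220703125], [445.5, 300.3999938964844]]
[[426, 264], [424, 298], [445, 300], [446, 277], [443, 266]]
[[426, 264], [424, 298], [445, 300], [443, 266]]
offcut 667.0 ((438.10003662109375, 230.1999969482422), (20.743024826049805, 35.81940460205078), 8.972625732421875) [[425.1000061035156, 246.3000030517578], [430.6000061035156, 210.89999389648438], [451.1000061035156, 214.10000610351562], [445.6000061035156, 249.5]]
[[434, 212], [430, 215], [426, 246], [442, 248], [446, 245], [450, 215]]
[[434, 212], [426, 246], [442, 248], [450, 215]]
[[70, 75, 74], [70, 73, 73], [71, 74, 73], [70, 75, 74], [74, 78, 76], [73, 76, 76], [73, 77, 77], [72, 76, 76], [72, 77, 77], [73, 78, 77], [72, 77, 76], [72, 77, 76], [71, 75, 74], [39, 41, 41], [30, 31, 30], [29, 31, 29], [29, 31, 31]] [ 13 181 138] [ 13 179 124]
```

View pics/crop3.png

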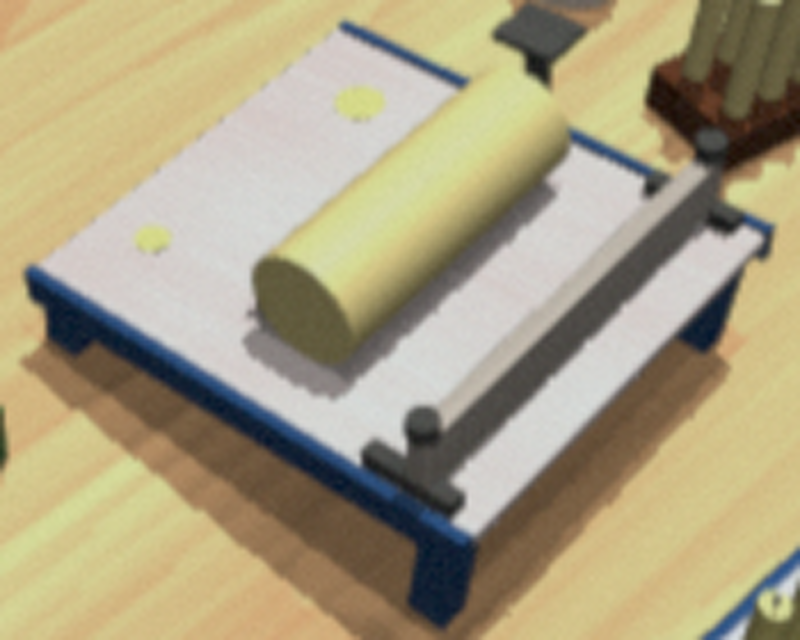

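Top crop: the plate's corners (white) are at about (212,166), (328,153), (343,285) and (225,298). The scene crop shows the low corners at (278,239) and (345,185), and the high ones at (438,230) and (374,297). The pins stand below the candle and the pad is at (202,245). I'll fit the board from the corners.

```bash
cat >> h.py <<'E'
def boardT(x,y,yaw):
    c,s=np.cos(yaw),np.sin(yaw)
    Rz=np.array([[c,-s,0],[s,c,0],[0,0,1]]);a=-0.12
    Ry=np.array([[np.cos(a),0,np.sin(a)],[0,1,0],[-np.sin(a),0,np.cos(a)]])
    T=np.eye(4);T[:3,:3]=Rz@Ry;T[:3,3]=[x,y,.08];return T
def bp(T,P): return np.atleast_2d(P)@T[:3,:3].T+T[:3,3]
E
python3 - <<'E'
from h import *
ct,cs=cams.calibration('top'),cams.calibration('scene')
top=np.array([[212.4,166.3],[328.4,153.5],[344,284.8],[225,298.5]]) # (+x+y),(+x-y),(-x-y),(-x+y)
sc=np.array([[438.4,229.9],[373.9,297.5],[277.7,238.6],[345,185.5]])
sg=np.array([[1,1],[1,-1],[-1,-1],[-1,1]])
def f(p,which='b'):
    T=boardT(*p[:3]);P=bp(T,np.c_[sg*p[3:5]/2,np.zeros(4)])
    r=[]
    if which in 'bt': r.append(proj(ct,P)-top)
    if which in 'bs': r.append(proj(cs,P)-sc)
    return np.concatenate(r).ravel()
for w in 'tsb':
    q=least_squares(f,[.45,.05,.1,.32,.28],args=(w,));print(w,q.x.round(4),q.fun.round(1))
T=boardT(*q.x[:3]);R=T[:3,:3]
# pad: top pixel (201? ) center from mask corners 190,237 206,235 208,253 192,255
pt=(199,245); ps=(270+540/4.571,180+35/4.571)
P,e=tri(ct,pt,cs,ps);print('pad tri',P,e,'board',R.T@(P-T[:3,3]))
# candle ends midline top: axis points
for nm,z in(('candle',.036),):
  for uv in [(273.5,220.5)]:
    o,d=ray(ct,uv);ob=R.T@(o-T[:3,3]);db=R.T@d;print(ob+db*(z-ob[2])/db[2])
# pins tops z=.024
for uv in [(185+228/3.765,145+358/3.75),(185+480/3.765,145+332/3.75)]:
    o,d=ray(ct,uv);ob=R.T@(o-T[:3,3]);db=R.T@d;print('pin',ob+db*(.024-ob[2])/db[2])
# fence bar top corners z=.046: low edge
for uv in [(185+130/3.765,145+130/3.75),(185+525/3.765,145+92/3.75)]:
    o,d=ray(ct,uv);ob=R.T@(o-T[:3,3]);db=R.T@d;print('fence',ob+db*(.046-ob[2])/db[2])
# chock: top face pixels crop (195,287)(257,287)(252,352)(180ish..)
k=120/400
def t(u,v): return (370+u*k,195+v*k)
for n,u,z in [('ridgeL',(194,290),.05),('ridgeR',(256,288),.05),('backR',(252,353),.05),('backL',(191,348),.05),('toeL',(187,231),0),('toeR',(241,235),0)]:
    print(n,onz(ct,t(*u),z).round(4))
for n,u in [('tl',(212,57)),('tr',(270,67)),('br',(247,180)),('bl',(197,170))]: print('off',n,onz(ct,t(*u),.04).round(4))
E
```

```text
t [0.6042 0.076  0.0959 0.3171 0.2819] [-0.6 -0.1  0.4  0.2 -0.3  0.1  0.6 -0.1]
s [0.6048 0.0777 0.0989 0.3178 0.2846] [ 0.1  0.1 -0.1 -0.   0.2  0.1 -0.2 -0.1]
b [0.6046 0.0766 0.097  0.3176 0.2827] [-1.1 -0.3  0.2 -0.1 -0.4 -0.   0.2 -0.1 -0.4  0.5 -0.5 -0.1  0.1 -0.
 -0.5  0.2]
pad tri [0.55515405 0.25480796 0.10485577] 0.003374246872293306 board [-0.02875641  0.18214551  0.02850324]
[0.00932091 0.00533979 0.036     ]
pin [-0.02886003  0.07590654  0.024     ]
pin [-0.03016611 -0.08104037  0.024     ]
fence [0.1155922  0.11735476 0.046     ]
fence [ 0.11268406 -0.12481519  0.046     ]
ridgeL [ 0.4652 -0.2841  0.05  ]
ridgeR [ 0.4659 -0.3292  0.05  ]
backR [ 0.4193 -0.3236  0.05  ]
backL [ 0.4236 -0.2798  0.05  ]
toeL [ 0.5132 -0.2927  0.    ]
toeR [ 0.5094 -0.3336  0.    ]
off tl [ 0.6392 -0.309   0.04  ]
off tr [ 0.6309 -0.352   0.04  ]
off br [ 0.5462 -0.3299  0.04  ]
off bl [ 0.5542 -0.2933  0.04  ]
```

The board fits well in both views: origin (0.605, 0.077), yaw 0.097, residuals of about 0.5 px, size 318x283 mm. The pins (x -29, y ±78) and the pad (-29, 182, 28 mm) match the description. The chock is at about (0.4655, -0.307) with yaw -0.12. I move over it.

Emit:
step_arm:
  plan:
    - {"grip":-0.5,"slide":[-0.0123,0,0.0341]}
    - {"grip":-0.5,"slide":[-0.0123,0,0.0341]}
    - {"grip":-0.5,"slide":[-0.0123,0,0.0341]}
    - {"grip":-0.5,"slide":[-0.0123,0,0.0341]}
    - {"grip":-0.5,"slide":[-0.0123,0,0.0341]}
    - {"grip":-0.5,"slide":[-0.0123,0,0.0341]}
    - {"grip":-0.5,"slide":[-0.0123,0,0.0341]}
    - {"grip":-0.5,"slide":[-0.0123,0,0.0341]}
    - {"grip":-0.5,"slide":[-0.0123,0,0.0341]}
    - {"grip":-0.5,"slide":[-0.0123,0,0.0341]}
    - {"grip":-0.5,"spin":6.05}
    - {"grip":-0.5,"spin":6.05}
    - {"grip":-0.5,"spin":6.05}
    - {"grip":-0.5,"spin":6.05}
    - {"grip":-0.5}
  force: 15

```text
schema error: expected keys grip, slide, spin
```

```bash
python3 - <<'E'
from h import *
o=get_obs();print(o['ee_pos'],o['eef_rot'],o['grip_width'],o['time_s'])
c=cams.calibration('wrist');im=cams.camera('wrist');cv2.imwrite('pics/w1.png',im)
import pickle;pickle.dump(c,open('w1.pkl','wb'))
cy,sy=np.cos(-.12),np.sin(-.12)
for l in [(-45,22,50),(-45,-22,50),(3,22,50),(3,-22,50),(45,22,0),(45,-22,0)]:
    l=np.array(l)/1e3;P=[.4655+cy*l[0]-sy*l[1],-.3073+sy*l[0]+cy*l[1],l[2]];print(proj(c,P).round(0))
E
```

```text
[ 0.16395937 -0.52477917  0.20502763] [-1.57073311e+00  8.77277498e-04 -1.26799002e+00] 0.09400374043986397 0.15
[[ 111. -195.]]
[[ 167. -165.]]
[[ 129. -272.]]
[[ 187. -239.]]
[[ 175. -264.]]
[[ 225. -236.]]
```

View pics/w1.png

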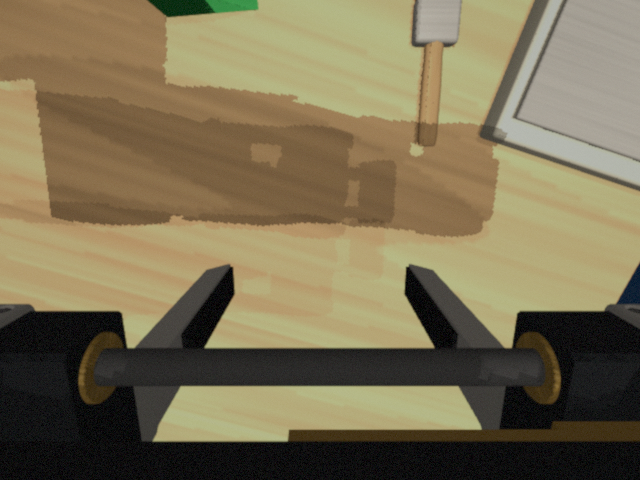

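The call was refused because every row needs all three keys, so the arm hasn't moved and the view is unchanged.

Emit:
step_arm:
  plan:
    - {"grip":-0.5,"slide":[-0.0123,0,0.0341],"spin":0}
    - {"grip":-0.5,"slide":[-0.0123,0,0.0341],"spin":0}
    - {"grip":-0.5,"slide":[-0.0123,0,0.0341],"spin":0}
    - {"grip":-0.5,"slide":[-0.0123,0,0.0341],"spin":0}
    - {"grip":-0.5,"slide":[-0.0123,0,0.0341],"spin":0}
    - {"grip":-0.5,"slide":[-0.0123,0,0.0341],"spin":0}
    - {"grip":-0.5,"slide":[-0.0123,0,0.0341],"spin":0}
    - {"grip":-0.5,"slide":[-0.0123,0,0.0341],"spin":0}
    - {"grip":-0.5,"slide":[-0.0123,0,0.0341],"spin":0}
    - {"grip":-0.5,"slide":[-0.0123,0,0.0341],"spin":0}
    - {"grip":-0.5,"slide":[0,0,0],"spin":6.05}
    - {"grip":-0.5,"slide":[0,0,0],"spin":6.05}
    - {"grip":-0.5,"slide":[0,0,0],"spin":6.05}
    - {"grip":-0.5,"slide":[0,0,0],"spin":6.05}
    - {"grip":-0.5,"slide":[0,0,0],"spin":0}
  force: 15

```text
time_s: 1.45
ee_pos: [0.4528, -0.3058, 0.2053]
eef_rot: [-1.571, 0.0, -1.695]
force: [-0.3, 0.7, 0.4]
grip_width: 0.0708
```

```bash
python3 - <<'E'
from h import *
o=get_obs();print(o['ee_pos'],o['eef_rot'],o['grip_width'],o['time_s'])
c=cams.calibration('wrist');im=cams.camera('wrist');cv2.imwrite('pics/w2.png',im)
cy,sy=np.cos(-.12),np.sin(-.12)
for l in [(-45,22,50),(-45,-22,50),(3,22,50),(3,-22,50),(45,22,0),(45,-22,0)]:
    l=np.array(l)/1e3;P=[.4655+cy*l[0]-sy*l[1],-.3073+sy*l[0]+cy*l[1],l[2]];print(proj(c,P).round(0))
E
```

```text
[ 0.45282292 -0.30576965  0.20529877] [-1.57105510e+00  1.70296061e-04 -1.69520430e+00] 0.07079006049446318 1.45
[[297. 253.]]
[[341. 253.]]
[[296. 206.]]
[[342. 206.]]
[[299. 159.]]
[[339. 159.]]
```

View pics/w2.png

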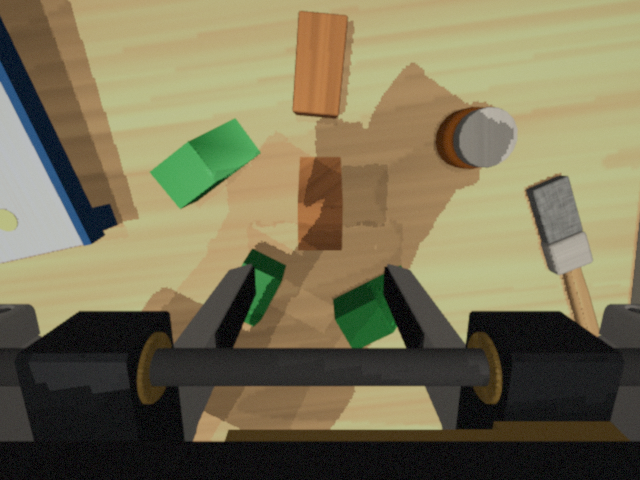

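The wrist view shows the chock at (320,204), slanted half upwards, within about 3 px of the prediction. The green pieces at (262,290) and (370,310) are clear of the fingers. I go down and grasp.

Emit:
step_arm:
  plan:
    - {"grip":-0.5,"slide":[0,0.036,0.002],"spin":0}
    - {"grip":-0.5,"slide":[0,0.036,0],"spin":0}
    - {"grip":-0.5,"slide":[0,0.036,0],"spin":0}
    - {"grip":-0.5,"slide":[0,0.036,0],"spin":0}
    - {"grip":-0.5,"slide":[0,0.025,0],"spin":0}
    - {"grip":-0.5,"slide":[0,0.015,0],"spin":0}
    - {"grip":-0.5,"slide":[0,0.009,0],"spin":0}
    - {"grip":0.3,"slide":[0,0,0],"spin":0}
    - {"grip":0.3,"slide":[0,0,0],"spin":0}
    - {"grip":0.3,"slide":[0,0,0],"spin":0}
    - {"grip":0.3,"slide":[0,0,0],"spin":0}
    - {"grip":0.3,"slide":[0,0,0],"spin":0}
    - {"grip":0.3,"slide":[0,0,0],"spin":0}
  force: 15

```text
time_s: 2.58
ee_pos: [0.4553, -0.3065, 0.0136]
eef_rot: [-1.569, -0.001, -1.69]
force: [-1.4, 1.0, 6.6]
grip_width: 0.0438
```

```bash
python3 - <<'E'
from h import *
ct=cams.calibration('top')
T=boardT(.6046,.0766,.097);R=T[:3,:3]
for n,uv,z in [('Lend',(171,297),.036),('Lend72',(165,240),.06),('Lendlo',(178,353),.036),('Rend',(500,268),.036),('ridge L',(164,262),.07),('ridge R',(496,235),.07)]:
    uv=(185+uv[0]/3.765,145+uv[1]/3.75)
    o,d=ray(ct,uv);ob=R.T@(o-T[:3,3]);db=R.T@d;print(n,(ob+db*(z-ob[2])/db[2]).round(4))
E
```

```text
Lend [0.0118 0.105  0.036 ]
Lend72 [0.0444 0.1011 0.06  ]
Lendlo [-0.023   0.1044  0.036 ]
Rend [ 0.0073 -0.0976  0.036 ]
ridge L [0.0302 0.1015 0.07  ]
ridge R [ 0.0245 -0.0967  0.07  ]
```

Gripped at 43.8 mm, which fits the chock's 44 mm. I lift and look.

Emit:
step_arm:
  plan:
    - {"grip":0.3,"slide":[0,-0.01,0],"spin":0}
    - {"grip":0.3,"slide":[0,-0.03,0],"spin":0}
    - {"grip":0.3,"slide":[0,-0.036,0],"spin":0}
    - {"grip":0.3,"slide":[0,-0.036,0],"spin":0}
    - {"grip":0.3,"slide":[0,-0.036,0],"spin":0}
    - {"grip":0.3,"slide":[0,-0.02,0],"spin":0}
    - {"grip":0.3,"slide":[0,0,0],"spin":-6.2}
    - {"grip":0.3,"slide":[0,0,0],"spin":-6.2}
    - {"grip":0.3,"slide":[0,0,0],"spin":0}

```text
time_s: 3.33
ee_pos: [0.4547, -0.306, 0.1814]
eef_rot: [-1.57, -0.001, -1.469]
force: [0.3, 1.0, -2.1]
grip_width: 0.0439
```

```bash
python3 - <<'E'
from h import *
from scipy.spatial.transform import Rotation as Ro
o=get_obs();print(o['ee_pos'],o['eef_rot'],o['grip_width'],o['force'],o['time_s'])
c=cams.calibration('wrist');im=cams.camera('wrist');cv2.imwrite('pics/w3.png',im)
cv2.imwrite('pics/w3c.png',cv2.resize(im[150:430,200:440],None,fx=2,fy=2))
R=Ro.from_euler('xyz',o['eef_rot']).as_matrix();p=o['ee_pos']
print(R.round(3))
# tool frame predicted: origin of chock at tool y=+.013, z=+.012
for l in [(-45,22,50),(-45,-22,50),(3,22,50),(3,-22,50),(45,22,0),(45,-22,0)]:
    l=np.array(l)/1e3; t=np.array([-l[1],.013-l[2],l[0]+.012]); print(proj(c,p+R@t).round(0))
T=boardT(.6046,.0766,.097)
for q in [(-.092,.003,.012),(-.092,.003,.06)]: print('target',bp(T,q))
E
```

```text
[ 0.45469476 -0.30600236  0.18142377] [-1.57017918e+00 -5.44159636e-04 -1.46858129e+00] 0.043908192803097185 [ 0.25645672  0.97257304 -2.07688642] 3.3333
[[ 0.102  0.001  0.995]
 [-0.995 -0.     0.102]
 [ 0.001 -1.     0.001]]
[[272. 377.]]
[[365. 377.]]
[[269. 282.]]
[[369. 282.]]
[[279. 175.]]
[[359. 175.]]
target [[0.51197063 0.07060083 0.08090018]]
target [[0.50625146 0.07004433 0.128555  ]]
```

View pics/w3.png

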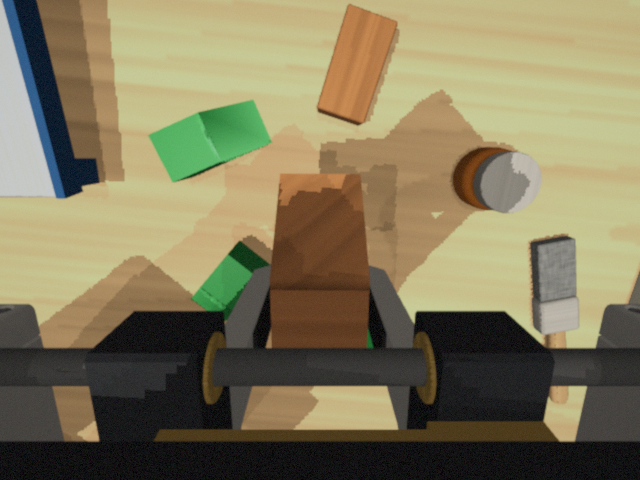

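The wrist view shows the chock held squarely, toe edge at row 174 as predicted and the ridge at row 290. I carry it over the board's low half.

Emit:
step_arm:
  plan:
    - {"grip":0.3,"slide":[-0.02,0,0.0095],"spin":0}
    - {"grip":0.3,"slide":[-0.0369,0,0.0095],"spin":0}
    - {"grip":0.3,"slide":[-0.0369,0,0.0095],"spin":0}
    - {"grip":0.3,"slide":[-0.0369,0,0.0095],"spin":0}
    - {"grip":0.3,"slide":[-0.0369,0,0.0095],"spin":0}
    - {"grip":0.3,"slide":[-0.0369,0,0.0095],"spin":0}
    - {"grip":0.3,"slide":[-0.0369,0,0.0095],"spin":0}
    - {"grip":0.3,"slide":[-0.0369,0,0.0095],"spin":0}
    - {"grip":0.3,"slide":[-0.0369,0,0.0095],"spin":0}
    - {"grip":0.3,"slide":[-0.0369,0,0.0095],"spin":0}
    - {"grip":0.3,"slide":[-0.0169,0,0],"spin":0}
    - {"grip":0.3,"slide":[0,0.03,0],"spin":0}
    - {"grip":0.3,"slide":[0,0.03,0],"spin":0}
    - {"grip":0.3,"slide":[0,0.02,0],"spin":0}
    - {"grip":0.3,"slide":[0,0,0],"spin":0}
    - {"grip":0.3,"slide":[0,0,0],"spin":0}

```text
time_s: 4.72
ee_pos: [0.5134, 0.0703, 0.1004]
eef_rot: [-1.572, 0.0, -1.477]
force: [-0.2, 0.2, -0.6]
grip_width: 0.0438
```

```bash
cat > look.py <<'E'
import sys
from h import *
tag=sys.argv[1]
T=boardT(.6046,.0766,.097);R=T[:3,:3]
o=get_obs();print(o['ee_pos'].round(4),o['eef_rot'].round(4),o['grip_width'],o['force'].round(1),round(o['time_s'],2))
print('tcp board',(R.T@(o['ee_pos']-T[:3,3])).round(4),'force board',(R.T@o['force']).round(2))
ims=[]
for n,(u,v,w,h) in {'scene':(270,180,175,140),'top':(185,145,175,160)}.items():
    im=cams.camera(n);cv2.imwrite(f'pics/{n}_{tag}.png',im);ims.append(cv2.resize(im[v:v+h,u:u+w],(400,int(400*h/w)),interpolation=cv2.INTER_CUBIC))
H=max(i.shape[0] for i in ims)
cv2.imwrite(f'pics/L_{tag}.png',np.hstack([cv2.copyMakeBorder(i,0,H-i.shape[0],0,0,cv2.BORDER_CONSTANT) for i in ims]))
cv2.imwrite(f'pics/W_{tag}.png',cams.camera('wrist'))
E
python3 look.py a
```

```text
[0.5134 0.0703 0.1004] [-1.5724e+00  1.0000e-04 -1.4765e+00] 0.04375444637735179 [-0.2  0.2 -0.6] 4.72
tcp board [-0.0883  0.0026  0.0312] force board [-0.27  0.23 -0.57]
```

View pics/L_a.png

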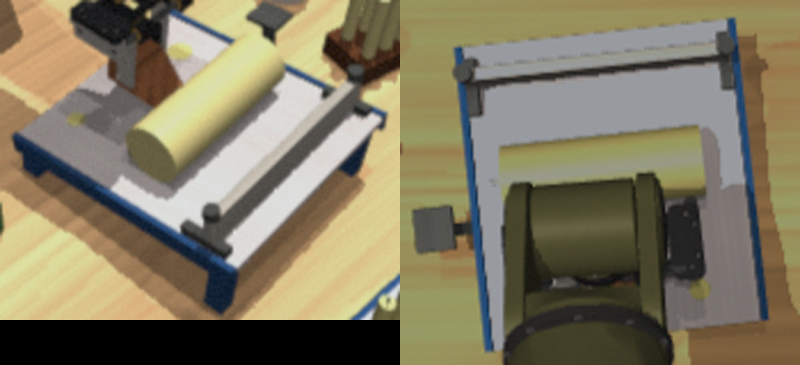

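View pics/W_a.png

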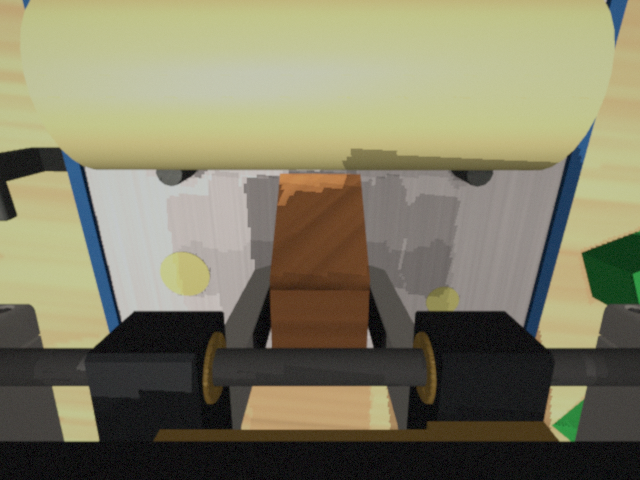

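The wrist view shows the candle's ends at columns 25 and 612 (middle 318) and the chock's middle at 320. It lies between the pins at 172 and 478, so it is well lined up. I lower it gently onto the board.

Emit:
step_arm:
  plan:
    - {"grip":0.3,"slide":[0,0.006,0],"spin":0}
    - {"grip":0.3,"slide":[0,0.002,0],"spin":0}
    - {"grip":0.3,"slide":[0,0.001,0],"spin":0}
    - {"grip":0.3,"slide":[0,0.001,0],"spin":0}
    - {"grip":0.3,"slide":[0,0.001,0],"spin":0}
    - {"grip":0.3,"slide":[0,0,0],"spin":0}
    - {"grip":0.3,"slide":[0,0,0],"spin":0}
  force: 8

```text
time_s: 5.45
ee_pos: [0.5137, 0.0703, 0.0895]
eef_rot: [-1.571, 0.0, -1.474]
force: [-0.1, -1.3, -2.1]
grip_width: 0.0442
```

Emit:
step_arm:
  plan:
    - {"grip":0.3,"slide":[0,0.001,0],"spin":0}
    - {"grip":0.3,"slide":[0,0.001,0],"spin":0}
    - {"grip":0.3,"slide":[0,0.0005,0],"spin":0}
    - {"grip":0.3,"slide":[0,0,0],"spin":0}
    - {"grip":0.3,"slide":[0,0,0],"spin":0}

```text
time_s: 5.87
ee_pos: [0.5137, 0.0703, 0.0869]
eef_rot: [-1.571, 0.0, -1.474]
force: [-1.3, -0.3, -0.3]
grip_width: 0.0439
```

Emit:
step_arm:
  plan:
    - {"grip":0.3,"slide":[0,0.001,0],"spin":0}
    - {"grip":0.3,"slide":[0,0.001,0],"spin":0}
    - {"grip":0.3,"slide":[0,0,0],"spin":0}

```text
time_s: 6.12
ee_pos: [0.5136, 0.0703, 0.0848]
eef_rot: [-1.571, 0.0, -1.474]
force: [-1.3, -0.3, -0.6]
grip_width: 0.0441
```

Emit:
step_arm:
  plan:
    - {"grip":0.3,"slide":[0,0.001,0],"spin":0}
    - {"grip":0.3,"slide":[0,0,0],"spin":0}
    - {"grip":0.3,"slide":[0,0,0],"spin":0}

```text
time_s: 6.37
ee_pos: [0.5137, 0.0703, 0.0838]
eef_rot: [-1.571, 0.0, -1.474]
force: [-0.6, -0.4, -1.5]
grip_width: 0.0438
```

```bash
python3 look.py b
```

```text
[0.5137 0.0703 0.0838] [-1.5709  0.     -1.4739] 0.04378551809343566 [-0.6 -0.4 -1.5] 6.37
tcp board [-0.09    0.0026  0.0147] force board [-0.76 -0.3  -1.43]
```

View pics/L_b.png

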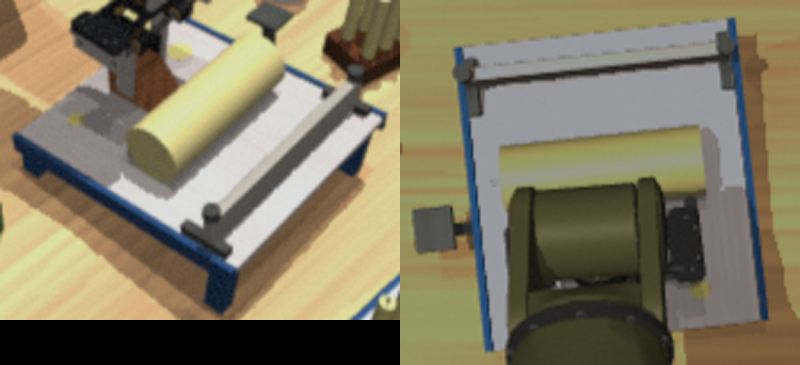

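View pics/W_b.png

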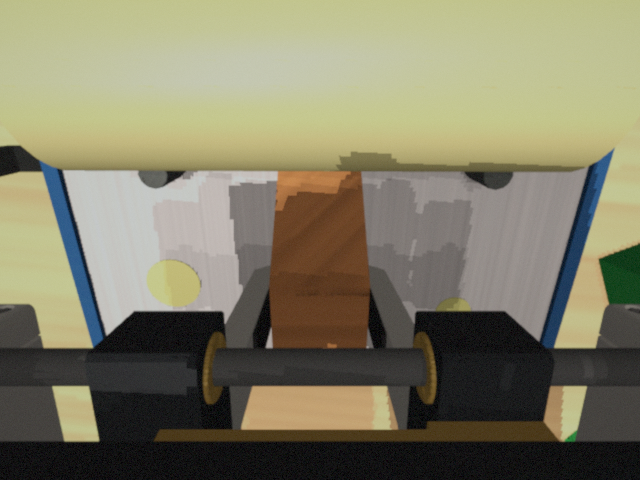

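The chock is pivoting onto the slope. I open the fingers a little so it settles flat, then regrip.

Emit:
step_arm:
  plan:
    - {"grip":-0.05,"slide":[0,0,0],"spin":0}
    - {"grip":-0.05,"slide":[0,0,0],"spin":0}
    - {"grip":-0.05,"slide":[0,0,0],"spin":0}
    - {"grip":-0.05,"slide":[0,0,0],"spin":0}

```text
time_s: 6.85
ee_pos: [0.5137, 0.0704, 0.084]
eef_rot: [-1.571, 0.0, -1.474]
force: [0.2, -0.2, 0.3]
grip_width: 0.0495
```

```bash
python3 look.py c
```

```text
[0.5137 0.0704 0.084 ] [-1.5706  0.     -1.4739] 0.04945811500646975 [ 0.2 -0.2  0.3] 6.85
tcp board [-0.0899  0.0026  0.0149] force board [ 0.23 -0.21  0.25]
```

Emit:
step_arm:
  plan:
    - {"grip":0.3,"slide":[0,0,0],"spin":0}
    - {"grip":0.3,"slide":[0,0,0],"spin":0}
    - {"grip":0.3,"slide":[0,0,0],"spin":0}
    - {"grip":0.3,"slide":[0,0,0],"spin":0}
  force: 15

```text
time_s: 7.33
ee_pos: [0.5137, 0.0703, 0.084]
eef_rot: [-1.571, -0.0, -1.474]
force: [0.8, 0.2, 0.4]
grip_width: 0.0442
```

View pics/W_c.png

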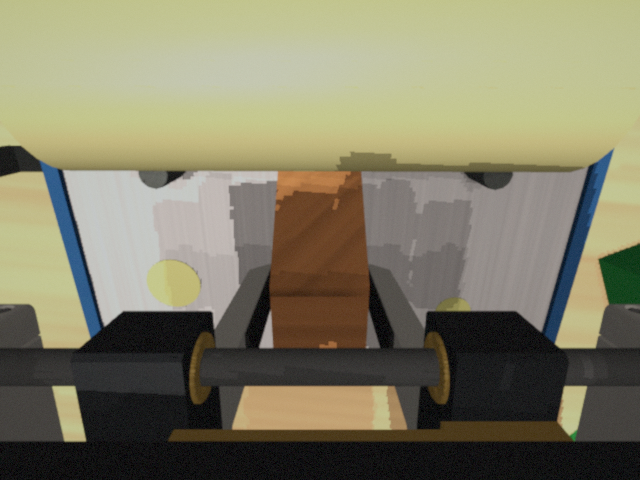

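The chock lies flat, is centred and regripped. I slide it up the slope: 24 mm to near contact, then slower.

Emit:
step_arm:
  plan:
    - {"grip":0.3,"slide":[0,-0.00048,0.004],"spin":0}
    - {"grip":0.3,"slide":[0,-0.00048,0.004],"spin":0}
    - {"grip":0.3,"slide":[0,-0.00048,0.004],"spin":0}
    - {"grip":0.3,"slide":[0,-0.00048,0.004],"spin":0}
    - {"grip":0.3,"slide":[0,-0.00048,0.004],"spin":0}
    - {"grip":0.3,"slide":[0,-0.00024,0.002],"spin":0}
    - {"grip":0.3,"slide":[0,-0.00024,0.002],"spin":0}

```text
time_s: 7.92
ee_pos: [0.5378, 0.0727, 0.0869]
eef_rot: [-1.571, 0.0, -1.474]
force: [-2.4, -0.7, 3.9]
grip_width: 0.0439
```

Emit:
step_arm:
  plan:
    - {"grip":0.3,"slide":[0,-0.00024,0.002],"spin":0}
    - {"grip":0.3,"slide":[0,-0.00024,0.002],"spin":0}
    - {"grip":0.3,"slide":[0,-0.00024,0.002],"spin":0}
    - {"grip":0.3,"slide":[0,-0.00024,0.002],"spin":0}
    - {"grip":0.3,"slide":[0,-0.00024,0.002],"spin":0}
    - {"grip":0.3,"slide":[0,-0.00024,0.002],"spin":0}

```text
time_s: 8.42
ee_pos: [0.5495, 0.0738, 0.0883]
eef_rot: [-1.571, 0.0, -1.474]
force: [-5.0, -0.1, 4.6]
grip_width: 0.0438
```

```bash
python3 look.py d
```

```text
[0.5495 0.0738 0.0883] [-1.5713  0.     -1.4739] 0.04381387934240068 [-5.  -0.1  4.6] 8.42
tcp board [-0.0538  0.0026  0.0148] force board [-4.41  0.43  5.15]
```

View pics/L_d.png

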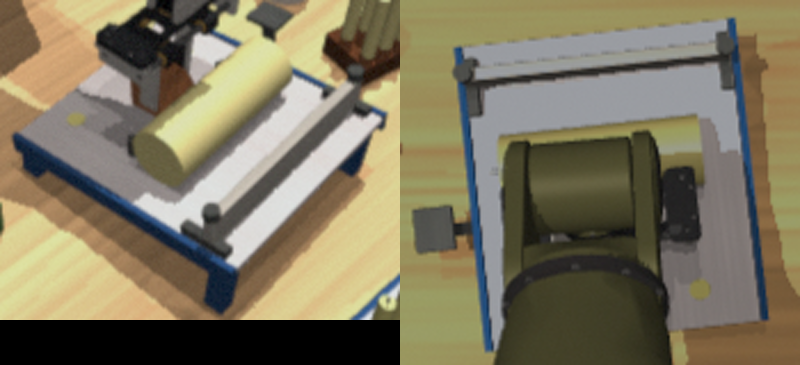

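View pics/W_d.png

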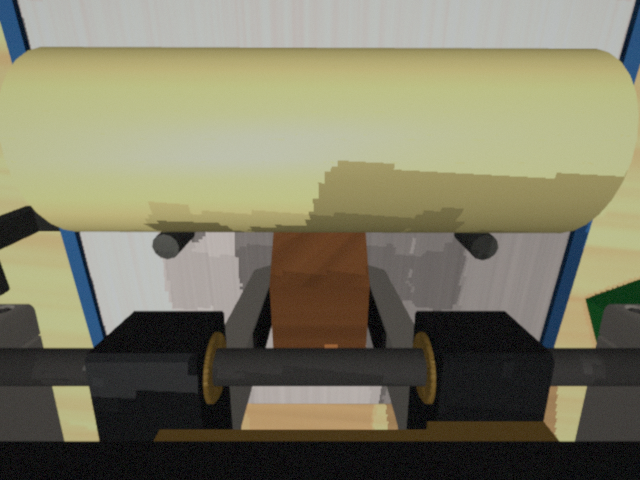

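The candle is off the pins (wrist view: low edge at row 230, pins at (172,243) and (480,243)) and is being pushed squarely. I carry on with a slight lift to ease the 5 N down-press.

Emit:
step_arm:
  plan:
    - {"grip":0.3,"slide":[0,-0.00028,0.002],"spin":0}
    - {"grip":0.3,"slide":[0,-0.00028,0.002],"spin":0}
    - {"grip":0.3,"slide":[0,-0.00028,0.002],"spin":0}
    - {"grip":0.3,"slide":[0,-0.00028,0.002],"spin":0}
    - {"grip":0.3,"slide":[0,-0.00024,0.002],"spin":0}
    - {"grip":0.3,"slide":[0,-0.00024,0.002],"spin":0}
    - {"grip":0.3,"slide":[0,-0.00024,0.002],"spin":0}
    - {"grip":0.3,"slide":[0,-0.00024,0.002],"spin":0}
    - {"grip":0.3,"slide":[0,-0.00024,0.002],"spin":0}
    - {"grip":0.3,"slide":[0,-0.00024,0.002],"spin":0}

```text
time_s: 9.4
ee_pos: [0.5696, 0.0757, 0.0908]
eef_rot: [-1.571, 0.0, -1.474]
force: [-2.8, -0.4, 0.3]
grip_width: 0.0437
```

Emit:
step_arm:
  plan:
    - {"grip":0.3,"slide":[0,-0.00024,0.002],"spin":0}
    - {"grip":0.3,"slide":[0,-0.00024,0.002],"spin":0}
    - {"grip":0.3,"slide":[0,-0.00024,0.002],"spin":0}
    - {"grip":0.3,"slide":[0,-0.00024,0.002],"spin":0}
    - {"grip":0.3,"slide":[0,-0.00024,0.002],"spin":0}
    - {"grip":0.3,"slide":[0,-0.00024,0.002],"spin":0}

```text
time_s: 9.9
ee_pos: [0.5816, 0.0769, 0.0922]
eef_rot: [-1.571, 0.0, -1.474]
force: [-2.9, 0.4, -1.3]
grip_width: 0.0441
```

```bash
python3 look.py e
```

```text
[0.5816 0.0769 0.0922] [-1.5708  0.     -1.474 ] 0.044053772011634185 [-2.9  0.4 -1.3] 9.9
tcp board [-0.0213  0.0026  0.0149] force board [-2.95  0.64 -1.  ]
```

View pics/L_e.png

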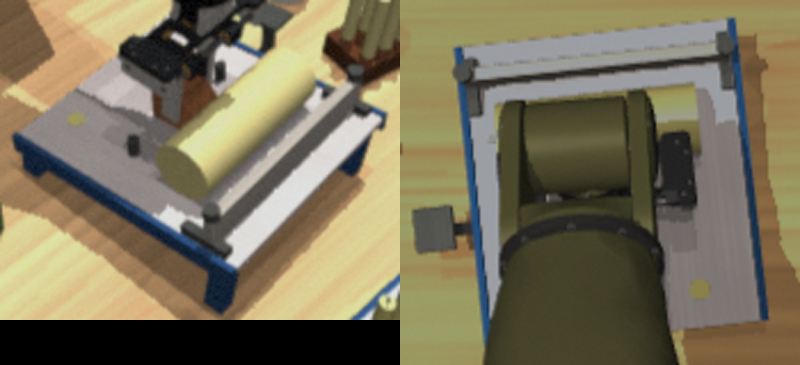

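View pics/W_e.png

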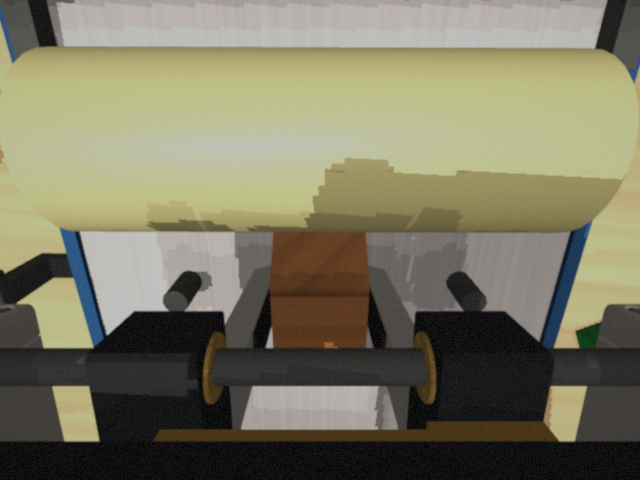

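The candle is still square (low edge flat at row 230, contact in the middle) with about 3 N of drag. I approach the fence in finer steps.

Emit:
step_arm:
  plan:
    - {"grip":0.3,"slide":[0,-0.0001,0.001],"spin":0}
    - {"grip":0.3,"slide":[0,-0.0001,0.001],"spin":0}
    - {"grip":0.3,"slide":[0,-0.0001,0.001],"spin":0}
    - {"grip":0.3,"slide":[0,-0.0001,0.001],"spin":0}
    - {"grip":0.3,"slide":[0,-0.00012,0.001],"spin":0}
    - {"grip":0.3,"slide":[0,-0.00012,0.001],"spin":0}
    - {"grip":0.3,"slide":[0,-0.00012,0.001],"spin":0}
    - {"grip":0.3,"slide":[0,-0.00012,0.001],"spin":0}
    - {"grip":0.3,"slide":[0,-0.00012,0.001],"spin":0}
    - {"grip":0.3,"slide":[0,-0.00012,0.001],"spin":0}

```text
time_s: 10.88
ee_pos: [0.5914, 0.0779, 0.0934]
eef_rot: [-1.571, 0.0, -1.474]
force: [-2.6, -0.2, -0.3]
grip_width: 0.0439
```

Emit:
step_arm:
  plan:
    - {"grip":0.3,"slide":[0,-0.00012,0.001],"spin":0}
    - {"grip":0.3,"slide":[0,-0.00012,0.001],"spin":0}
    - {"grip":0.3,"slide":[0,-0.00012,0.001],"spin":0}
    - {"grip":0.3,"slide":[0,-0.00012,0.001],"spin":0}

```text
time_s: 11.22
ee_pos: [0.5954, 0.0783, 0.0939]
eef_rot: [-1.571, 0.0, -1.474]
force: [-2.5, -0.6, 0.1]
grip_width: 0.0442
```

```bash
python3 look.py f; python3 -c "
import cv2
im=cv2.imread('pics/top_f.png');cv2.imwrite('pics/f1.png',cv2.resize(im[145:225,195:355],(800,400),interpolation=2))"
```

```text
[0.5954 0.0783 0.0939] [-1.5708  0.     -1.4739] 0.04421226937299852 [-2.5 -0.6  0.1] 11.22
tcp board [-0.0073  0.0026  0.0149] force board [-2.55 -0.37  0.44]
```

View pics/f1.png

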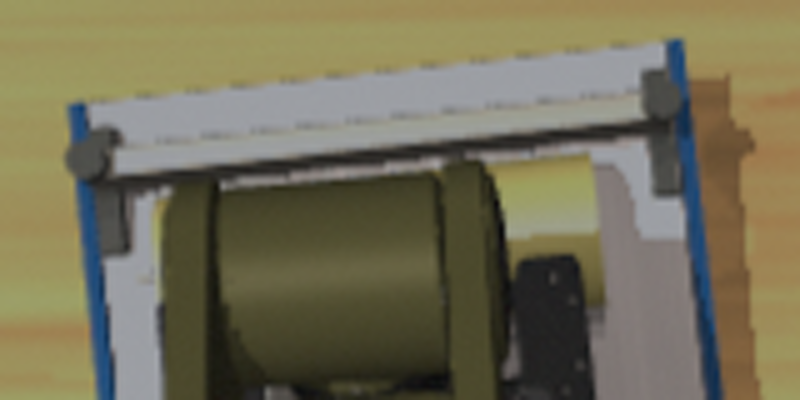

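View pics/W_f.png

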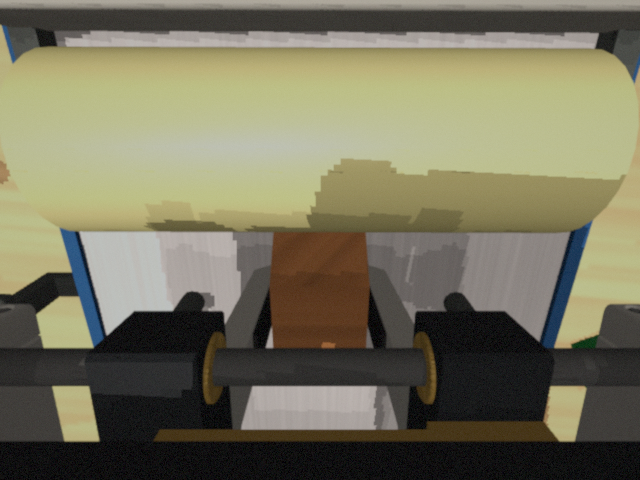

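The wrist view shows the bar's face at rows 10–30, parallel to the candle's upper edge at row 48. About 10 mm remain.

Emit:
step_arm:
  plan:
    - {"grip":0.3,"slide":[0,-0.00012,0.001],"spin":0}
    - {"grip":0.3,"slide":[0,-0.00012,0.001],"spin":0}
    - {"grip":0.3,"slide":[0,-0.00012,0.001],"spin":0}
    - {"grip":0.3,"slide":[0,-0.00012,0.001],"spin":0}
    - {"grip":0.3,"slide":[0,-0.00012,0.001],"spin":0}
    - {"grip":0.3,"slide":[0,-0.00012,0.001],"spin":0}

```text
time_s: 11.87
ee_pos: [0.6014, 0.0789, 0.0946]
eef_rot: [-1.571, -0.0, -1.474]
force: [-3.2, -0.8, 0.8]
grip_width: 0.0439
```

Emit:
step_arm:
  plan:
    - {"grip":0.3,"slide":[0,-6e-05,0.0005],"spin":0}
    - {"grip":0.3,"slide":[0,-6e-05,0.0005],"spin":0}

```text
time_s: 12.03
ee_pos: [0.6023, 0.079, 0.0947]
eef_rot: [-1.571, 0.0, -1.474]
force: [-3.1, -0.7, 0.3]
grip_width: 0.0438
```

Emit:
step_arm:
  plan:
    - {"grip":0.3,"slide":[0,-6e-05,0.0005],"spin":0}
    - {"grip":0.3,"slide":[0,-6e-05,0.0005],"spin":0}

```text
time_s: 12.2
ee_pos: [0.6033, 0.0791, 0.0948]
eef_rot: [-1.571, 0.0, -1.474]
force: [-1.5, -0.8, -0.1]
grip_width: 0.0436
```

Emit:
step_arm:
  plan:
    - {"grip":0.3,"slide":[0,-6e-05,0.0005],"spin":0}

```text
time_s: 12.28
ee_pos: [0.6038, 0.0791, 0.0949]
eef_rot: [-1.571, 0.0, -1.474]
force: [-3.0, -0.4, 0.3]
grip_width: 0.044
```

```bash
python3 look.py g
```

```text
[0.6038 0.0791 0.0949] [-1.5708  0.     -1.4739] 0.043961322184769766 [-3.  -0.4  0.3] 12.28
tcp board [0.0012 0.0026 0.0149] force board [-2.99 -0.15  0.7 ]
```

View pics/W_g.png

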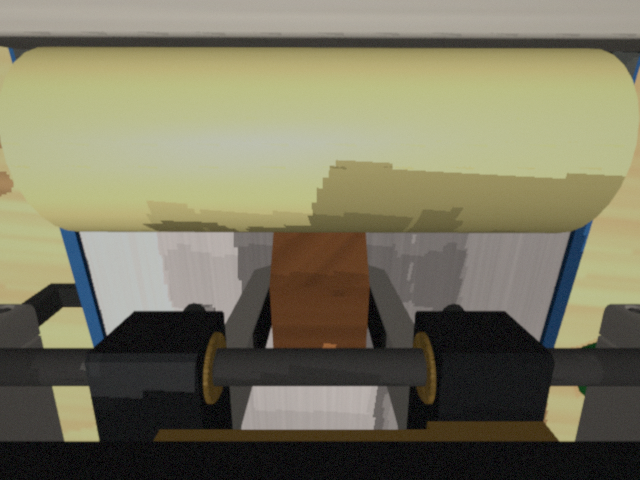

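The bar now almost meets the candle's silhouette (rows 38–48), with the force still at 3 N. I creep on.

Emit:
step_arm:
  plan:
    - {"grip":0.3,"slide":[0,-4e-05,0.0003],"spin":0}
    - {"grip":0.3,"slide":[0,-4e-05,0.0003],"spin":0}

```text
time_s: 12.6
ee_pos: [0.6043, 0.0791, 0.095]
eef_rot: [-1.571, 0.0, -1.474]
force: [-1.7, -1.3, -0.2]
grip_width: 0.0437
```

Emit:
step_arm:
  plan:
    - {"grip":0.3,"slide":[0,-4e-05,0.0003],"spin":0}
    - {"grip":0.3,"slide":[0,-4e-05,0.0003],"spin":0}

```text
time_s: 12.77
ee_pos: [0.6049, 0.0792, 0.0951]
eef_rot: [-1.571, -0.0, -1.474]
force: [-2.5, -0.3, 0.7]
grip_width: 0.0439
```

Emit:
step_arm:
  plan:
    - {"grip":0.3,"slide":[0,-4e-05,0.0003],"spin":0}
    - {"grip":0.3,"slide":[0,-4e-05,0.0003],"spin":0}

```text
time_s: 12.93
ee_pos: [0.6056, 0.0793, 0.0951]
eef_rot: [-1.571, -0.0, -1.474]
force: [-3.6, -0.4, 0.5]
grip_width: 0.0439
```

Emit:
step_arm:
  plan:
    - {"grip":0.3,"slide":[0,-4e-05,0.0003],"spin":0}
    - {"grip":0.3,"slide":[0,-4e-05,0.0003],"spin":0}

```text
time_s: 13.1
ee_pos: [0.6059, 0.0793, 0.0952]
eef_rot: [-1.572, 0.0, -1.474]
force: [-7.0, -0.8, 1.8]
grip_width: 0.0436
```

The force has jumped to 7 N, which is fence contact. I let it settle and read it again.

Emit:
step_arm:
  plan:
    - {"grip":0.3,"slide":[0,0,0],"spin":0}
    - {"grip":0.3,"slide":[0,0,0],"spin":0}

```text
time_s: 13.27
ee_pos: [0.6059, 0.0793, 0.0952]
eef_rot: [-1.572, 0.0, -1.474]
force: [-5.1, -0.8, 0.9]
grip_width: 0.0435
```

```bash
python3 look.py i;python3 look.py i2
```

```text
[0.6059 0.0793 0.0952] [-1.5716  0.     -1.474 ] 0.04354875736776212 [-5.1 -0.8  0.9] 13.27
tcp board [0.0033 0.0026 0.0149] force board [-5.04 -0.34  1.51]
[0.6059 0.0793 0.0952] [-1.5715  0.     -1.474 ] 0.043779689308882805 [-4.7 -0.7  1.2] 13.42
tcp board [0.0033 0.0026 0.0149] force board [-4.57 -0.2   1.77]
```

View pics/W_i.png

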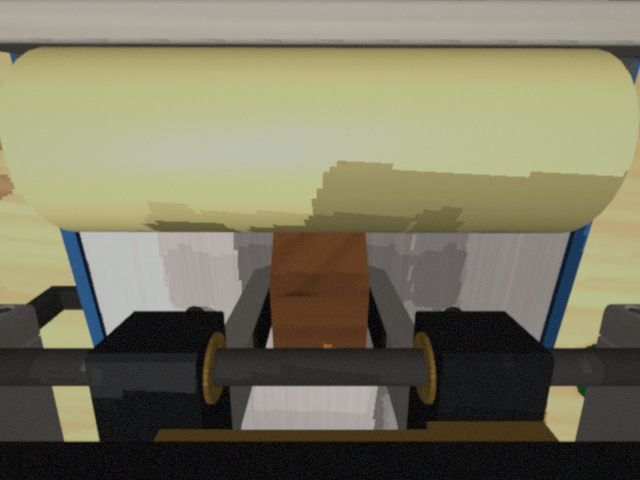

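View pics/L_i.png

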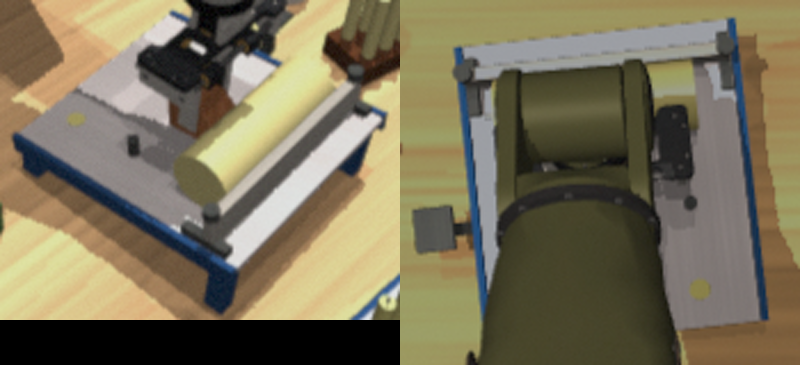

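The bar meets the candle along its whole length, with 5 N steady. I go a little further, to a firm 6–10 N.

Emit:
step_arm:
  plan:
    - {"grip":0.3,"slide":[0,-3e-05,0.0002],"spin":0}
    - {"grip":0.3,"slide":[0,-3e-05,0.0002],"spin":0}
    - {"grip":0.3,"slide":[0,0,0],"spin":0}
    - {"grip":0.3,"slide":[0,0,0],"spin":0}

```text
time_s: 13.9
ee_pos: [0.6059, 0.0793, 0.0952]
eef_rot: [-1.573, 0.0, -1.474]
force: [-8.5, -1.6, 2.6]
grip_width: 0.0439
```

Emit:
step_arm:
  plan:
    - {"grip":0.3,"slide":[0,0,0],"spin":0}

```text
time_s: 13.98
ee_pos: [0.6059, 0.0793, 0.0952]
eef_rot: [-1.572, 0.0, -1.474]
force: [-8.5, -0.5, 3.5]
grip_width: 0.0443
```

8.5 N is a firm press below the marking limit. I let go.

Emit:
step_arm:
  plan:
    - {"grip":-0.3,"slide":[0,0,0],"spin":0}
    - {"grip":-0.3,"slide":[0,0,0],"spin":0}
    - {"grip":-0.3,"slide":[0,0,0],"spin":0}
    - {"grip":-0.3,"slide":[0,0,0],"spin":0}
    - {"grip":-0.3,"slide":[0,0,0],"spin":0}

```text
time_s: 14.4
ee_pos: [0.6067, 0.0794, 0.0953]
eef_rot: [-1.57, 0.0, -1.474]
force: [0.4, 0.5, -1.0]
grip_width: 0.0613
```

```bash
python3 look.py j
```

```text
[0.6067 0.0794 0.0953] [-1.5705  0.     -1.474 ] 0.06127257092007391 [ 0.4  0.5 -1. ] 14.4
tcp board [0.0041 0.0026 0.0149] force board [ 0.37  0.44 -1.03]
```

View pics/W_j.png

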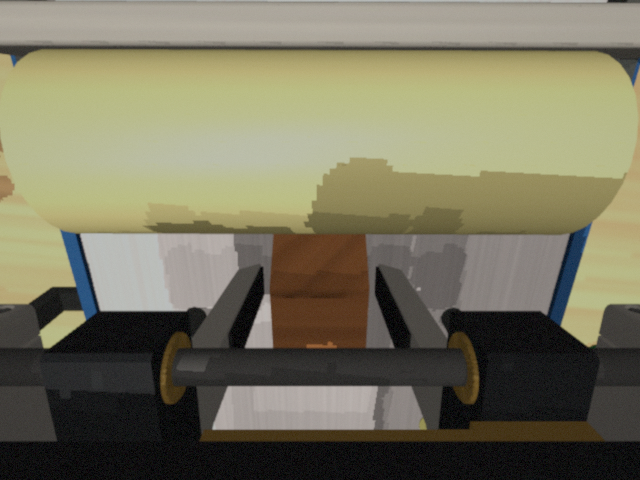

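The chock and the candle stayed put when released. I lift straight up, close the fingers and go over the pad, looking before pressing.

Emit:
step_arm:
  plan:
    - {"grip":-0.3,"slide":[0,-0.015,0],"spin":0}
    - {"grip":-0.3,"slide":[0,-0.03,0],"spin":0}
    - {"grip":-0.3,"slide":[0,-0.035,0],"spin":0}
    - {"grip":-0.3,"slide":[0,-0.035,0],"spin":0}
    - {"grip":-0.3,"slide":[0,-0.03,0],"spin":0}
    - {"grip":1,"slide":[-0.02,0,-0.004],"spin":0}
    - {"grip":1,"slide":[-0.035,0,-0.007],"spin":0}
    - {"grip":1,"slide":[-0.035,0,-0.007],"spin":0}
    - {"grip":1,"slide":[-0.035,0,-0.007],"spin":0}
    - {"grip":1,"slide":[-0.035,0,-0.007],"spin":0}
    - {"grip":1,"slide":[-0.0196,0,-0.0025],"spin":0}
    - {"grip":1,"slide":[0,0,0],"spin":0}
    - {"grip":1,"slide":[0,0,0],"spin":0}
  force: 15

```text
time_s: 15.63
ee_pos: [0.5546, 0.2554, 0.2402]
eef_rot: [-1.571, -0.0, -1.472]
force: [-0.0, -0.3, -0.4]
grip_width: 0.0112
```

```bash
python3 look.py k; python3 - <<'E'
from h import *
print(proj(cams.calibration('wrist'),[[.555,.2548,.105]]))
E
```

```text
[0.5546 0.2554 0.2402] [-1.5708e+00 -1.0000e-04 -1.4722e+00] 0.011172121085433718 [-0.  -0.3 -0.4] 15.63
tcp board [-0.0131  0.1828  0.1629] force board [-0.12 -0.32 -0.34]
[[317.60596299 226.26644014]]
```

View pics/W_k.png

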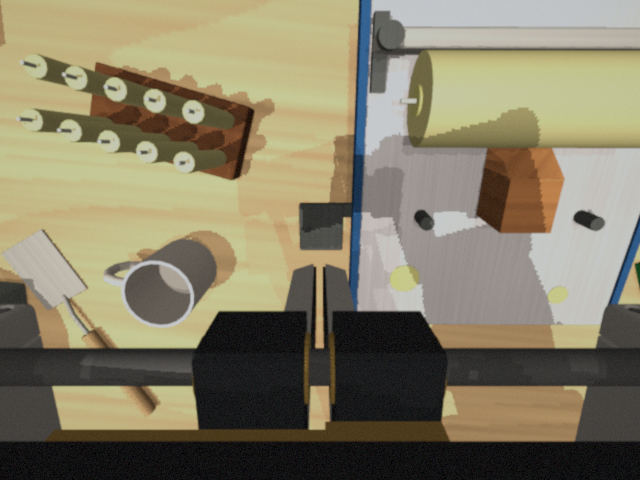

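View pics/L_k.png

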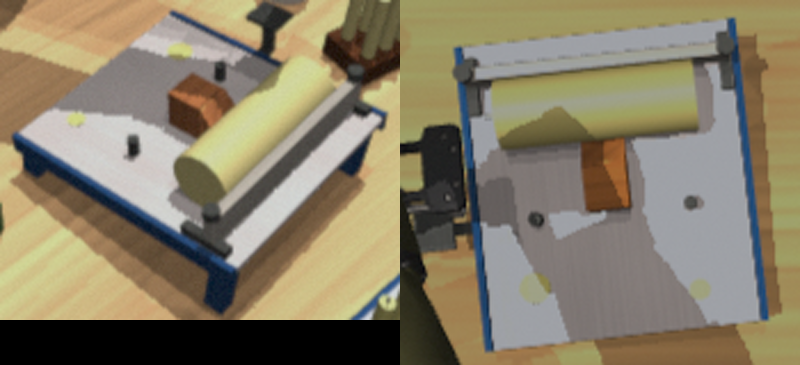

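The wrist view shows the pad centred at (321,226), as predicted (318,226). The chock is square and central against the candle, and the candle lies along the bar. I press down on the pad.

Emit:
step_arm:
  plan:
    - {"grip":1,"slide":[0,0.03,0],"spin":0}
    - {"grip":1,"slide":[0,0.035,0],"spin":0}
    - {"grip":1,"slide":[0,0.035,0],"spin":0}
    - {"grip":1,"slide":[0,0.02,0],"spin":0}
    - {"grip":1,"slide":[0,0.008,0],"spin":0}
    - {"grip":1,"slide":[0,0.003,0],"spin":0}
    - {"grip":1,"slide":[0,0.003,0],"spin":0}
    - {"grip":1,"slide":[0,0.003,0],"spin":0}
    - {"grip":1,"slide":[0,0.003,0],"spin":0}

```text
time_s: 16.53
ee_pos: [0.5559, 0.2548, 0.1018]
eef_rot: [-1.568, 0.001, -1.474]
force: [1.5, -1.2, 2.9]
grip_width: 0.0006
```

Emit:
step_arm:
  plan:
    - {"grip":1,"slide":[0,0.002,0],"spin":0}
    - {"grip":1,"slide":[0,0.002,0],"spin":0}
    - {"grip":1,"slide":[0,0.002,0],"spin":0}
    - {"grip":1,"slide":[0,0.002,0],"spin":0}

```text
time_s: 16.87
ee_pos: [0.555, 0.255, 0.0924]
eef_rot: [-1.57, 0.0, -1.474]
force: [1.4, 0.1, 4.1]
grip_width: 0.0006
```

Emit:
step_arm:
  plan:
    - {"grip":1,"slide":[0,0.002,0],"spin":0}
    - {"grip":1,"slide":[0,0.002,0],"spin":0}
    - {"grip":1,"slide":[0,0.002,0],"spin":0}

```text
time_s: 17.12
ee_pos: [0.5551, 0.255, 0.0867]
eef_rot: [-1.57, 0.0, -1.474]
force: [-4.3, -2.1, 23.5]
grip_width: 0.0008
```

```bash
python3 look.py m; python3 -c "
import cv2,numpy as np
a=cv2.imread('pics/top_m.png')[185:275,190:340];b=cv2.imread('pics/scene_m.png')[180:290,280:420]
cv2.imwrite('pics/m1.png',np.hstack([cv2.resize(a,(400,320),interpolation=2),cv2.resize(b,(400,320),interpolation=2)]))"
```

```text
[0.5551 0.255  0.0867] [-1.5699e+00  3.0000e-04 -1.4739e+00] 0.0007716971952065342 [-4.3 -2.1 23.5] 17.12
tcp board [-0.031   0.1823  0.0104] force board [-1.63 -1.71 23.91]
```

View pics/m1.png

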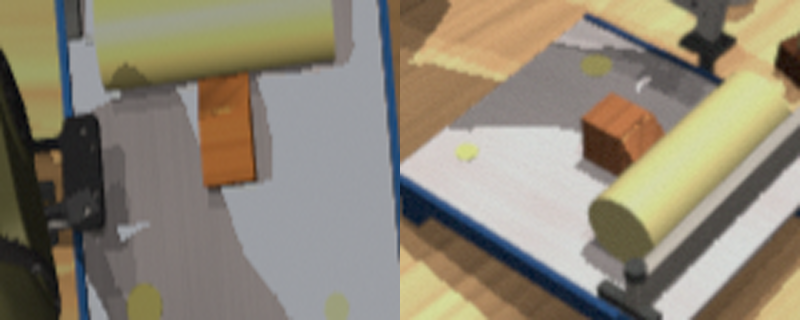

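View pics/W_m.png

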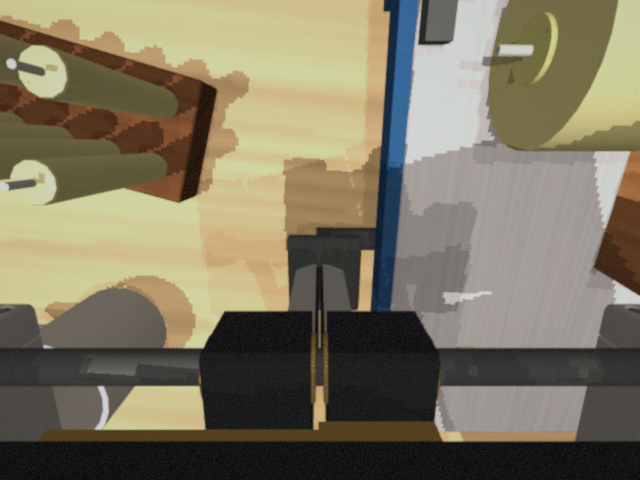

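The pins are gone from both views and the pad pushes back with 23 N, so it is at its rigid end. The candle hasn't moved. I lift off and check.

Emit:
step_arm:
  plan:
    - {"grip":1,"slide":[0,-0.002,0],"spin":0}
    - {"grip":1,"slide":[0,-0.015,0],"spin":0}
    - {"grip":1,"slide":[0,-0.035,0],"spin":0}
    - {"grip":1,"slide":[0,-0.035,0],"spin":0}
    - {"grip":1,"slide":[0,-0.035,0],"spin":0}
    - {"grip":1,"slide":[0,-0.02,0],"spin":0}
    - {"grip":1,"slide":[0,0,0],"spin":0}
    - {"grip":1,"slide":[0,0,0],"spin":0}

```text
time_s: 17.93
ee_pos: [0.5547, 0.2548, 0.2283]
eef_rot: [-1.571, 0.0, -1.474]
force: [-0.8, -0.1, -1.5]
grip_width: 0.0003
```

```bash
python3 look.py n; python3 - <<'E'
from h import *
ct,cs=cams.calibration('top'),cams.calibration('scene')
T=boardT(.6046,.0766,.097)
im=cv2.imread('pics/top_n.png');a=cv2.resize(im[145:225,195:345],(800,427),interpolation=2)
cv2.imwrite('pics/n1.png',a)
k,n=cv2.imread('pics/top_k.png'),cv2.imread('pics/top_n.png')
d=np.abs(k.astype(int)-n)[165:235,235:345].max(2);print('changed px on candle/chock area',(d>40).sum(),np.argwhere(d>40)[:5].tolist())
E
```

```text
[0.5547 0.2548 0.2283] [-1.5706e+00  1.0000e-04 -1.4739e+00] 0.0002623162478856745 [-0.8 -0.1 -1.5] 17.93
tcp board [-0.0144  0.1822  0.1511] force board [-0.93  0.01 -1.45]
changed px on candle/chock area 73 [[27, 19], [27, 20], [28, 20], [28, 21], [29, 22]]
```

View pics/n1.png

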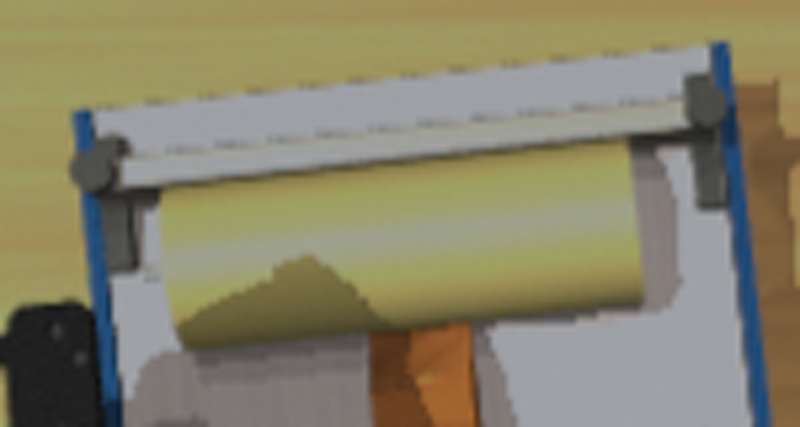

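View pics/W_n.png

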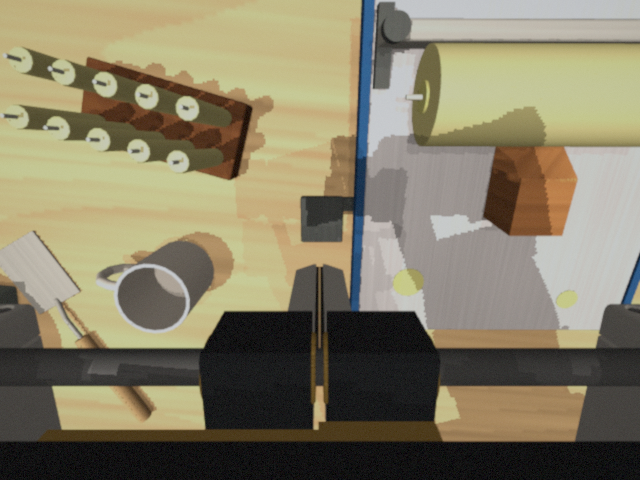

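View pics/scene_n.png

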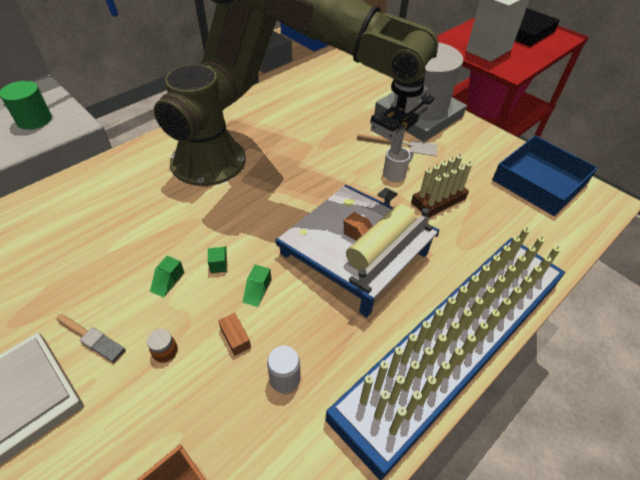

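The candle lies against the bar, the chock is in place and the bystanders are where they were. I check that the stop is fully down, by the pad's height and the pin places.

```bash
python3 - <<'E'
from h import *
cw,cs,ct=[cams.calibration(n) for n in('wrist','scene','top')]
T=boardT(.6046,.0766,.097);R=T[:3,:3]
def center(im,roi,thr=95):
    u,v,w,h=roi;g=cv2.cvtColor(im,cv2.COLOR_BGR2GRAY)[v:v+h,u:u+w]
    m=(g<thr).astype(np.uint8);c=max(cv2.findContours(m,0,2)[0],key=cv2.contourArea)
    r=cv2.minAreaRect(c);return (r[0][0]+u,r[0][1]+v),r[1]
W=cv2.imread('pics/W_n.png');S=cv2.imread('pics/scene_n.png')
for d in range(0,40,13):
    pass
for h in (.0285,.0055-.003): 
    P=bp(T,[-.029,.1822,h]);print(h,'wrist',proj(cw,P).round(1),'scene',proj(cs,P).round(1))
print('pins exp wrist',proj(cw,bp(T,[[-.029,.08,0],[-.029,-.08,0]])).round(0),'scene',proj(cs,bp(T,[[-.029,.08,0],[-.029,-.08,0]])).round(0))
a=cv2.resize(W[150:270,280:480],(480,288),interpolation=2)
b=cv2.resize(S[180:260,290:410],(480,320),interpolation=2)
s0=cv2.resize(cv2.imread('pics/scene0.png')[180:220,370:420],(300,240),interpolation=2)
s1=cv2.resize(S[180:220,370:420],(300,240),interpolation=2)
cv2.imwrite('pics/p1.png',np.vstack([np.hstack([a]),b])[:600]);cv2.imwrite('pics/p2.png',np.hstack([s0,s1]))
E
```

```text
0.0285 wrist [[318.5 228.5]] scene [[388.7 187.5]]
0.0024999999999999996 wrist [[318.5 218.9]] scene [[388.3 194.6]]
pins exp wrist [[424. 218.]
 [590. 218.]] scene [[367. 214.]
 [329. 247.]]
```

View pics/p1.png

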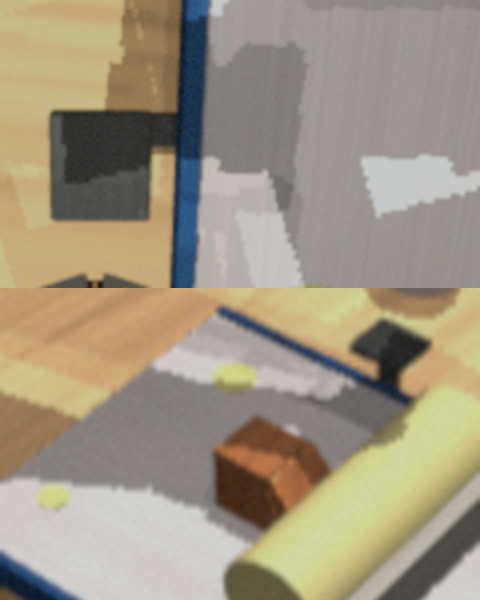

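View pics/p2.png

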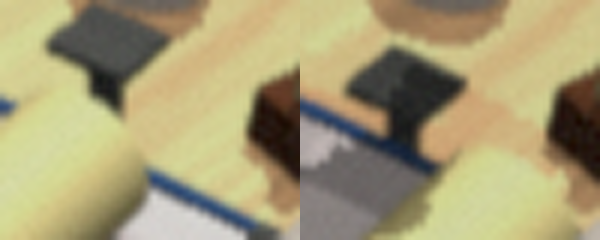

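The pad sank by 6.85 px in the scene view, about 25 mm, and no pin shows at its place. To be sure it is fully down, I press once more and hold, checking whether it yields.

Emit:
step_arm:
  plan:
    - {"grip":1,"slide":[0,0.03,0],"spin":0}
    - {"grip":1,"slide":[0,0.035,0],"spin":0}
    - {"grip":1,"slide":[0,0.035,0],"spin":0}
    - {"grip":1,"slide":[0,0.025,0],"spin":0}
    - {"grip":1,"slide":[0,0.01,0],"spin":0}
    - {"grip":1,"slide":[0,0.004,0],"spin":0}
    - {"grip":1,"slide":[0,0.0015,0],"spin":0}
    - {"grip":1,"slide":[0,0,0],"spin":0}

```text
time_s: 18.75
ee_pos: [0.5554, 0.255, 0.0887]
eef_rot: [-1.569, 0.0, -1.474]
force: [-0.2, 0.5, -0.2]
grip_width: 0.0006
```

Emit:
step_arm:
  plan:
    - {"grip":1,"slide":[0,0.0008,0],"spin":0}
    - {"grip":1,"slide":[0,0,0],"spin":0}
    - {"grip":1,"slide":[0,0,0],"spin":0}

```text
time_s: 19.0
ee_pos: [0.5552, 0.2549, 0.0878]
eef_rot: [-1.57, 0.0, -1.474]
force: [0.6, -0.7, -0.4]
grip_width: -0.0
```

Emit:
step_arm:
  plan:
    - {"grip":1,"slide":[0,0.0008,0],"spin":0}
    - {"grip":1,"slide":[0,0,0],"spin":0}
    - {"grip":1,"slide":[0,0,0],"spin":0}

```text
time_s: 19.25
ee_pos: [0.5552, 0.2549, 0.0871]
eef_rot: [-1.569, 0.0, -1.474]
force: [-0.6, -0.7, 5.9]
grip_width: 0.0004
```

Emit:
step_arm:
  plan:
    - {"grip":1,"slide":[0,0.0003,0],"spin":0}
    - {"grip":1,"slide":[0,0.0002,0],"spin":0}
    - {"grip":1,"slide":[0,0,0],"spin":0}

```text
time_s: 19.5
ee_pos: [0.5553, 0.255, 0.087]
eef_rot: [-1.569, 0.0, -1.474]
force: [-3.0, -0.7, 9.4]
grip_width: 0.0002
```

It does not yield: z stays at 0.0870 while the force climbs to 9.4 N, and about 3 N would move it. The stop is at its end, so I lift clear.

Emit:
step_arm:
  plan:
    - {"grip":1,"slide":[0,-0.002,0],"spin":0}
    - {"grip":1,"slide":[0,-0.015,0],"spin":0}
    - {"grip":1,"slide":[0,-0.035,0],"spin":0}
    - {"grip":1,"slide":[0,-0.035,0],"spin":0}
    - {"grip":1,"slide":[0,-0.035,0],"spin":0}
    - {"grip":1,"slide":[0,-0.03,0],"spin":0}
    - {"grip":1,"slide":[0,0,0],"spin":0}
    - {"grip":1,"slide":[0,0,0],"spin":0}
    - {"grip":1,"slide":[0,0,0],"spin":0}

```text
time_s: 20.25
ee_pos: [0.5545, 0.2546, 0.2366]
eef_rot: [-1.572, -0.0, -1.474]
force: [0.3, -0.1, -1.2]
grip_width: 0.0
```

```bash
python3 look.py q
```

```text
[0.5545 0.2546 0.2366] [-1.5721e+00 -4.0000e-04 -1.4739e+00] 1.7987488638272764e-05 [ 0.3 -0.1 -1.2] 20.25
tcp board [-0.0136  0.1821  0.1594] force board [ 0.13 -0.11 -1.23]
```

View pics/L_q.png

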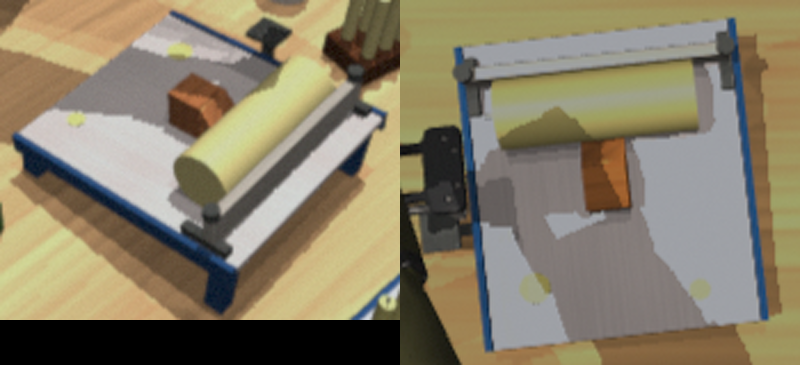

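The candle rests on the bar with the chock under its middle, the pins are down, and the robot touches nothing. I hand in.

```bash
python3 -c "
from station import hand_in
print(hand_in())"
```

```text
the job is handed in; nothing more can be done
None
```

I slid the wooden chock up the board between the pins and rolled the candle onto the upper fence with it. I pressed at about 8.5 N, let go, then pressed the stop's pad down. The job was handed in at about 20 s.

What the last checks showed:
- **Candle and chock:** the candle lies along the whole bar with the chock square under its middle. Neither visibly moved when I let go or when the pins went down.
- **Stop:** no pins show above the board. The pad sank about 25 mm in the pictures. On a second press it did not give, with the force rising to 9.4 N at the same height, so I take it as fully down.
- **Bystanders:** the offcut, green pieces, tin, rack, mug and jar look unmoved, and the robot ended clear of everything.

**Disagreements and unmeasured points:**
- **Pad height:** my first camera measurement (about 105 mm) did not fit where the press ended (87 mm), which would have been only 18 mm of travel. I relied on the second press and the missing pins instead.
- **Pad force:** the first press peaked at about 23 N.
- **Candle on the board:** I did not measure directly that the candle is still down on it. I judged that from the push force and the pictures.

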